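# Fetch the large binder clip from the blocked clip box

## Task

First move the glue stick and the date stamp, which stand in the way in front of the clip box, aside to stand upright on the black tray. Then slide the box's clear lid open towards you, take out only the larger binder clip and lay it flat in the middle of the green notebook. Shut the lid fully again, and stand the glue stick and the date stamp upright back on the very spot where each stood at the start (which way they are turned does not matter); never let either of them fall over.

Things in the scene. Friction and masses are not known exactly. Their poses are not given: they have to be found in the camera images.
- clip_box: fixed grey plastic box, 120 (x) x 200 (y) x 47 mm high. Origin: centre of its underside, on the desk; its x axis points away from the robot (and 11 to 22 degrees to the right). Walls 6 mm, floor top at z = 4 mm, so the inside is 108 x 188 mm. Two binder clips lie in it, seen through the clear lid
- box_lid (a joint): travel of the clear 4 mm lid (top at z = 41 mm in the box frame) in grooved rails towards the robot, along -x of the box: 0 = fully shut, 0.088 m = fully open; starts slightly ajar (8 to 16 mm). About 1 N of friction; it stays where it is left. The open lid juts out over the spots where the two upright things stood
- lid_grip (a point): centre of the top of the white grip bar on the lid: 10 mm thick (box x), 50 mm long (box y), 22 mm tall, top 63 mm above the desk, the lid surface is 22 mm below; it moves with the lid. Shut, it lies at x = -42 mm, y = 0 in the box frame. In front of it the lid's front edge has a 3 mm high strip. Axes as the box
- glue_stick: upright glue stick, round, 26 mm diameter, 92 mm tall, yellow and blue; origin: centre of its underside. It and the date stamp stand side by side, about 84 mm apart, in front of the box, which of them left being shuffled
- date_stamp: upright self-inking date stamp, 33 (its x) x 47 (its y) x 60 mm, red head and black frame; the head, from 40 to 60 mm above its underside, is 32 mm across x; grasp it there. Origin: centre of its underside; its x axis lies roughly along the row (the box's y)
- tray: fixed shallow black tray for setting things aside, 120 (x) x 86 (y) mm, rim 10 mm high and 3 mm thick, floor top at z = 4 mm; origin: centre of its underside, on the desk. Swaps places with the notebook. (A partition 0.36 m high stands along the desk's right edge, a cabinet 0.25 m and a copy stand 0.32 m high stand behind the work: pass over or keep clear)
- notebook: green notebook lying on the desk, fixed, 102 (x) x 148 (y) mm, its top 10 mm above its origin, which is the centre of its underside
- clip_large: the larger black binder clip, lying flat in the box: 41 mm wide (its x), 69 mm long (its y) with the wire handles, 20 mm high. Origin: centre of its underside. The solid black body reaches from y = -11 to +34 mm, the wires lie at -y, away from the robot; grasp it across the 41 mm at y = +12 mm. Which side of the box it lies on is shuffled
- clip_small: the smaller black binder clip, likewise, 32 x 54 x 16 mm; it stays in the box
Things that resemble listed ones, but are neither listed nor needed, are in the scene too. Of the things shaped like the date_stamp, the red one is meant.

How it is judged:
By the outcome, as a careful person would: the job done as asked, in the order asked, and still so for the second after the job is handed in, with the robot touching nothing.
It also fails if it takes over 136 s, if anything falls off the work surface, if the arm or the gripper's body presses on something with over 40 N, if the wrist force passes 120 N, or if a joint passes its speed limit or range.

## Robot

A 6-joint arm with a two-finger parallel gripper is mounted at the origin on a cart in front of the work surface, level with it; the furniture and walls round the work are solid. World frame = base frame: x ahead of the robot, y to its left, z up, the work surface at z = 0. Lengths are in mm, angles in rad, forces in N, time in s.
With the tool pointing down it reaches from about 300 to 775 mm from the base axis. Payload 14.6 kg.
Tool frame: the origin (TCP) lies at the very end of the fingers, on their centre line; the grasp point (between the pads) lies env.grasp_offset behind it (env.grasp_offset is the distance from the TCP to the grasp point, in mm); z points along the fingers, y is the line along which they close (so a half turn about z gives the same grasp; the last joint's range is limited). The gripper opens to 94 mm and grips with 3 to 60 N. Pads are 16 mm wide; open, the fingers measure 119 mm over their backs; the gripper's body (75 mm by 177 mm) begins 78 mm behind the grasp point.
Start: joints at [1.27, 0.3, 1.521, -0, 1.321, -0.067], TCP at [127.42, 535.027, 205.446] pointing down, gripper open.
Joint ranges: [-3.03, 3.03], [-0.79, 2.21], [0.23, 2.52], [-1.04, 4.18], [0, 3.07], [-2.55, 2.55]. Speed limits (rad/s): [2.22, 2.22, 2.57, 3.14, 3.14, 3.14].

## Interface

Orientations are given as a rotation vector (axis times angle).
In Python, from rig import env, cams gives the robot as it stands.
- The arm moves only by the shell command python3 -m creep 'ROWS' [OPENING]. ROWS is JSON, a list of rows, each a list of 4 numbers: the shift along the tool's x, y, z in mm, then the turn about the tool's z in degrees. In form: [[tx, ty, tz, twist], ...]. A call has 1 to 8 rows; each row shifts and turns the commanded pose from where the row before left it, along the tool's axes as they then stand; what a row does not reach is not made up. A row lasts 1/8 s, in which the tool goes at most 62.5 mm and 10.7 degrees, less where a joint would pass 70% of its speed; a pose out of reach is approached as far as the arm can. A call with a gripper value outside its range is refused whole. OPENING is the opening, from 0 (shut) to 1 (fully open), set as the call begins (- or left out, the last holds). The fingers move at their own pace and stop on an object; the grip force is fixed at half the most. Time passes only in rows, so rows that do not move let the fingers close. It gives the time, the measured TCP pose, the force, the opening and the grip force at its end, in the units of the state.
- env.read_state(): the state, without advancing time (a new reading comes with each control period).
- cams.capture(name): name is "scene" or "top" or "wrist"; returns the picture (384x512x3 uint8, red, green, blue); there is no depth.
- cams.camera_info(name): a dict with "K" (3x3 intrinsics, pixels), "pose" (4x4, takes a point from camera to world coordinates). Camera axes: x right, y down, z forward; pixel columns grow to the right and rows downward; lengths in mm; the calibration is good to about 2 mm. A picture is of the moment at which its call begins: read the wrist's pose just before it. camera_info takes no time and is no camera call; for the wrist camera it gives the pose at the moment of the call.
- env.sign_off(): hands the job in; it is judged then, once.
The state is a dict: "time": time; "qpos": joint angles; "qd": joint speeds; "effort": joint torques, N m; "tool_pos": TCP position; "tcp_rot": TCP orientation; "wrist_force": force on the tool from outside, world axes, zero at the start; "torque": the same for the moment, N m; "grip_width": finger opening in mm; "finger_force": force on a finger pad.
Only numpy, scipy, OpenCV 4.12 (cv2) and the standard library are available. Lean on these libraries where they do the work, as an engineer would, in place of code of your own. Each camera call takes 0.05 s, during which the arm holds its last target. There are 200 camera calls.

## Working session

There is one attempt and no reset: what is moved stays moved. The work goes in short steps, Python scripts to look and compute and a shell command to move; the robot and the scene stay as the last step left them, time stands still between calls to the robot, and variables do not carry over. Pictures are saved under pics/ and viewed, at most 14 in all, crops included, and the job is handed in when it is done.

```bash
ls; mkdir -p pics; python3 - <<'E'
from rig import env,cams
import cv2
print(env.grasp_offset, env.read_state())
for n in("top","scene"):
    im=cams.capture(n); cv2.imwrite(f"pics/{n}0.png",im[:,:,::-1])
    i=cams.camera_info(n);print(n,i["K"].tolist(),i["pose"].round(4).tolist())
E
```

```text
pics
18.8 {'time': 0.0, 'qpos': array([ 1.27041051e+00,  3.00448862e-01,  1.52158901e+00,  3.16060313e-05,
        1.32069196e+00, -6.65835292e-02]), 'qd': array([-0.00153181, -0.00114821,  0.00040576, -0.00076108, -0.00041586,
        0.00040303]), 'effort': array([ 2.18268862e-03, -5.31809771e+01, -3.52741814e+01,  7.09030358e-02,
        2.42699473e-02, -6.88259024e-05]), 'tool_pos': array([127.33076112, 534.78704372, 204.89517323]), 'tcp_rot': array([-3.66404337e-01, -3.11991289e+00,  1.74738378e-03]), 'wrist_force': array([ 0.07548609, -0.11439774,  0.83527106]), 'torque': array([ 0.01434328,  0.0024964 , -0.02448614]), 'finger_force': 0.0, 'grip_width': 93.98602649063747}
top [[381.70705374859307, 0.0, 254.63049883548194], [0.0, 381.70705374859307, 191.94008012403629], [0.0, 0.0, 1.0]] [[-0.0077, -0.9843, 0.1765, 299.9742], [-0.9999, 0.0063, -0.0084, 321.2974], [0.0071, -0.1766, -0.9843, 919.2616], [0.0, 0.0, 0.0, 1.0]]
scene [[401.69044697801905, 0.0, 257.2782625160081], [0.0, 401.69044697801905, 190.4929360267169], [0.0, 0.0, 1.0]] [[0.7079, -0.4743, 0.5233, -25.7816], [-0.7063, -0.4799, 0.5205, -131.5697], [0.0043, -0.7381, -0.6747, 669.2609], [0.0, 0.0, 0.0, 1.0]]
```

```bash
python3 -c "
import cv2
for n in('top','scene'):
    cv2.imwrite(f'pics/{n}0b.png',cv2.resize(cv2.imread(f'pics/{n}0.png'),(800,600),interpolation=cv2.INTER_CUBIC))"
```

```text
(no output)
```

View pics/top0b.png

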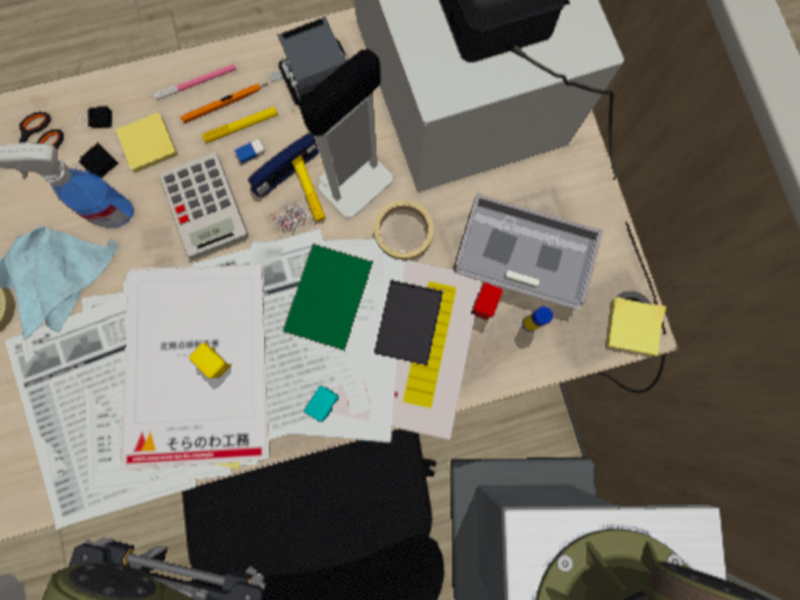

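View pics/scene0b.png

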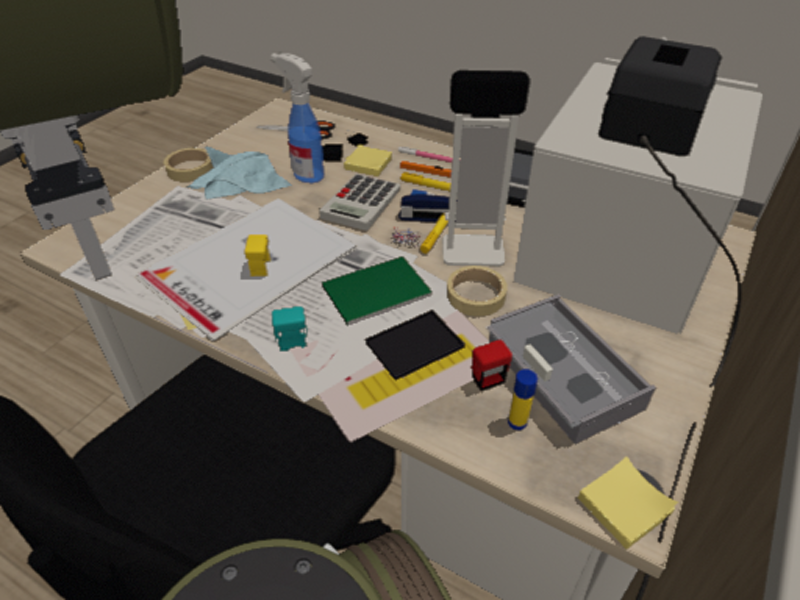

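```bash
cat > h.py <<'E'
import numpy as np,cv2
from scipy.optimize import least_squares
from scipy.spatial.transform import Rotation as R
def back(info,u,v,z):
    K=info["K"];P=info["pose"]; d=P[:3,:3]@np.linalg.solve(K,[u,v,1.]); o=P[:3,3]
    return o+d*(z-o[2])/d[2]
def proj(info,X):
    P=info["pose"];c=(np.atleast_2d(X)-P[:3,3])@P[:3,:3]; p=c@np.asarray(info["K"]).T
    return p[:,:2]/p[:,2:]
def world(pose,X):  # pose x,y,yaw
    x,y,a=pose;X=np.atleast_2d(X).astype(float);c,s=np.cos(a),np.sin(a)
    return np.c_[x+c*X[:,0]-s*X[:,1],y+s*X[:,0]+c*X[:,1],X[:,2]]
def fit(info,X,uv,x0):
    r=least_squares(lambda p:(proj(info,world(p,X))-uv).ravel(),x0,x_scale=[10,10,.1])
    return r.x,r.fun
E
python3 -c "
import cv2
i=cv2.imread('pics/top0.png')
cv2.imwrite('pics/topc.png',cv2.resize(i[115:225,170:400],None,fx=3.45,fy=3.45,interpolation=cv2.INTER_CUBIC))
cv2.imwrite('pics/topd.png',cv2.resize(i[120:215,285:390],None,fx=6,fy=6,interpolation=cv2.INTER_CUBIC))"
```

```text
(no output)
```

View pics/topc.png

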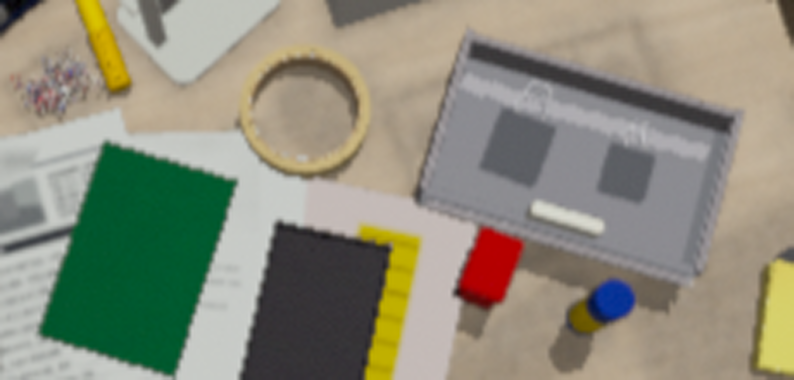

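View pics/topd.png

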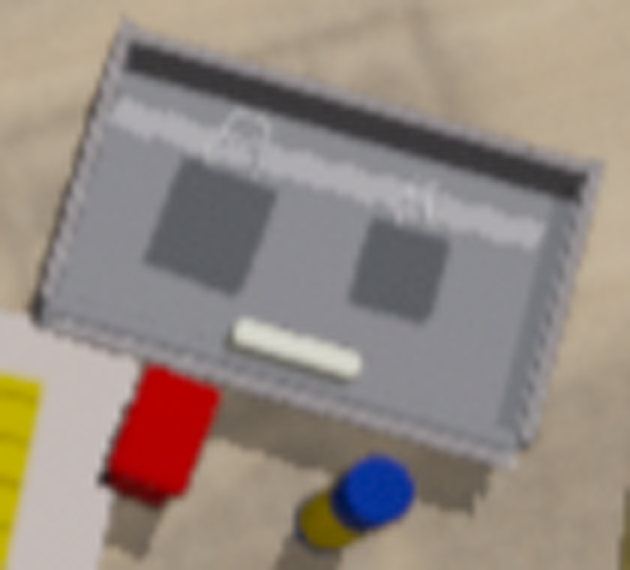

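```bash
cat > m.py <<'E'
from h import *
from rig import cams
I=cams.camera_info("top")
d=lambda *p:np.array(p)/6+[285,120]-.5+.5/6
c=lambda *p:np.array(p)/3.45+[170,115]-.5+.5/3.45
e=lambda *p:np.array(p)/1.5625-.18
def rep(n,r): print(n,r[0].round(3),np.degrees(r[0][2]).round(1),r[1].round(1))
B=fit(I,[[60,100,47],[60,-100,47],[-60,100,47]],d((125,25),(600,160),(38,310)),[500,0,-.3]);rep("box",B)
rep("note",fit(I,[[51,74,10],[51,-74,10],[-51,-74,10],[-51,74,10]],c((105,142),(237,181),(175,375),(40,333)),[450,250,-.3]))
rep("tray",fit(I,[[60,43,10],[60,-43,10],[-60,-43,10],[-60,43,10]],e((393,281),(442,290),(427,364),(375,350)),[450,150,-.3]))
rep("stamp",fit(I,[[23.5,16,60],[23.5,-16,60],[-23.5,-16,60],[-23.5,16,60]],d((155,367),(219,388),(180,490),(112,463)),[400,100,-.3]))
for n,p,z in(("glue",(380,487),92),("gripbar",(297,341),63)):
    w=back(I,*d(p)[0],z);q=B[0];a=q[2];t=w[:2]-q[:2];print(n,w,"box frame",np.cos(a)*t[0]+np.sin(a)*t[1],-np.sin(a)*t[0]+np.cos(a)*t[1])
for n,p,z in(("clipL",(212,225),24),("clipS",(400,270),20)):
    w=back(I,*d(p)[0],z);q=B[0];a=q[2];t=w[:2]-q[:2];print(n,w,"box frame",np.cos(a)*t[0]+np.sin(a)*t[1],-np.sin(a)*t[0]+np.cos(a)*t[1])
E
python3 m.py; python3 -c "
from rig import cams;i=cams.camera_info('wrist');print(i['K'].tolist(),i['pose'].round(3).tolist())"
```

```text
box [ 5.35281e+02  1.14813e+02 -2.90000e-01] -16.6 [-1.1  0.2  0.9  0.3  0.2 -0.5]
note [ 4.70623e+02  4.21816e+02 -3.14000e-01] -18.0 [-12.1   4.9   7.1  11.4  12.   -5.   -7.3 -11.3]
tray [ 4.30761e+02  2.96631e+02 -2.35000e-01] -13.5 [-1.3 -2.3  1.8 -0.2  0.7  0.8 -1.2  1.5]
stamp [ 4.56131e+02  1.81764e+02 -4.02000e-01] -23.0 [-0.9 -2.   1.4 -0.2  0.6  1.5 -1.1  0.6]
glue [427.35831875 109.5020119   92.        ] box frame -101.88888584109648 -35.974688959586864
gripbar [488.62511859 131.058946    63.        ] box frame -49.35386882944418 2.2142382105212004
clipL [545.41027275 154.67444693  24.        ] box frame -1.7021806682296194 41.09305289949311
clipS [527.25573449  78.43094329  20.        ] box frame 2.7223321793048623 -37.15707676491235
[[292.7726736080436, 0.0, 259.7166577248794], [0.0, 292.7726736080436, 188.05181684373085], [0.0, 0.0, 1.0]] [[0.231, 0.933, 0.276, 48.273], [0.973, -0.221, -0.068, 552.893], [-0.002, 0.285, -0.959, 384.493], [0.0, 0.0, 0.0, 1.0]]
```

```bash
python3 -m creep '[[-40,-30,0,0],[-40,-30,0,0],[-40,-30,0,0],[-40,-30,0,0],[-40,-30,0,0],[-40,-30,0,0],[-40,-30,0,0],[-40,-30,0,0]]'; python3 -m creep '[[-40,-30,0,0],[-34,-32,0,0],[0,0,0,3.2],[0,0,0,0],[0,0,0,0]]' 0.7; python3 - <<'E'
from rig import env,cams
import cv2,json
i=cams.camera_info("wrist");im=cams.capture("wrist")
json.dump({k:i[k].tolist() for k in("K","pose")},open("w1.json","w"))
cv2.imwrite("pics/w1.png",im[:,:,::-1]);cv2.imwrite("pics/w1b.png",cv2.resize(im[:,:,::-1],(800,600),interpolation=cv2.INTER_CUBIC))
s=env.read_state();print(s["tool_pos"],s["tcp_rot"],s["time"])
E
```

```text
time: 1.1
tool_pos: [383.9, 226.0, 205.4]
tcp_rot: [-0.366, -3.12, 0.0]
wrist_force: [0.6, 0.0, -0.2]
grip_width: 93.8
finger_force: 0.0
time: 1.72
tool_pos: [440.5, 150.3, 205.4]
tcp_rot: [-0.45, -3.109, 0.0]
wrist_force: [0.6, 0.1, -0.1]
grip_width: 65.5
finger_force: 0.0
[440.47850895 150.35783129 205.41997657] [-4.50548861e-01 -3.10902358e+00  5.62883913e-05] 1.775
```

View pics/w1b.png

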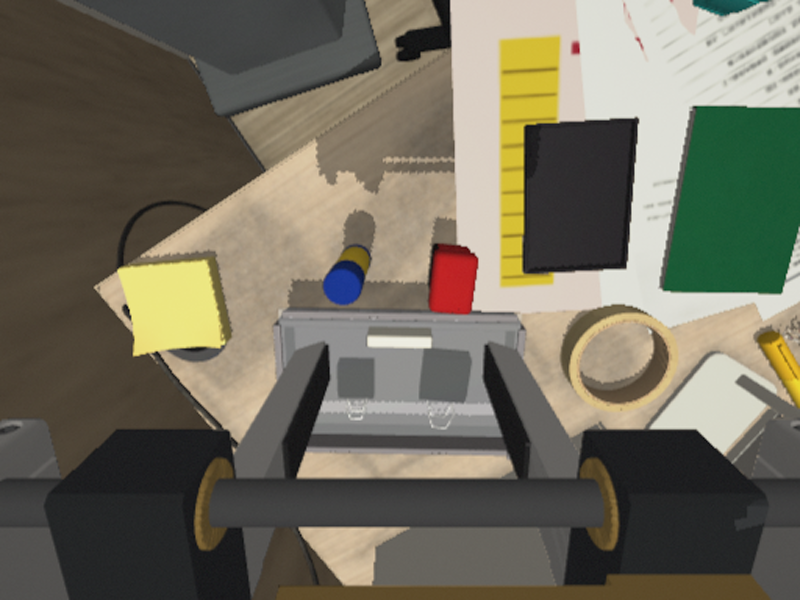

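```bash
python3 -c "
import cv2
i=cv2.imread('pics/w1.png')
cv2.imwrite('pics/w1c.png',cv2.resize(i[140:295,170:340],None,fx=3.8,fy=3.8,interpolation=cv2.INTER_CUBIC))"
```

```text
(no output)
```

View pics/w1c.png

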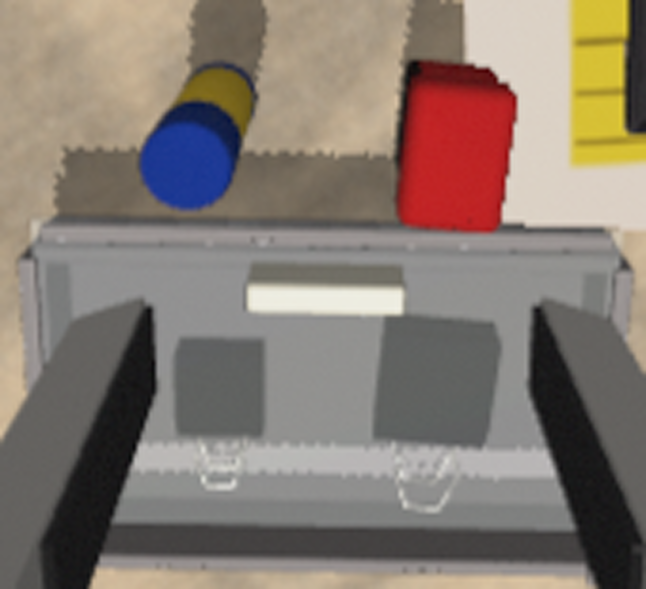

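```bash
cat > m2.py <<'E'
from h import *
import json
I={k:np.array(v) for k,v in json.load(open("w1.json")).items()}
d=lambda *p:(np.array(p)+.5)/3.8+[170,140]-.5
e=lambda *p:(np.array(p)+.5)/1.5625-.5
def rep(n,r): print(n,r[0].round(3),np.degrees(r[0][2]).round(1),r[1].round(1))
B=fit(I,[[-60,100,47],[-60,-100,47],[-60,100,0],[-60,-100,0]],d((632,262),(20,258),(617,230),(35,222)),[535,115,-.29]);rep("box",B)
rep("tray",fit(I,[[60,43,10],[60,-43,10],[-60,-43,10],[-60,43,10]],e((627,267),(523,272),(525,126),(636,119)),[430,290,-.25]))
rep("stamp",fit(I,[[21,16,60],[21,-16,60],[-21,-16,60],[-21,16,60]],d((500,230),(400,222),(408,88),(515,93)),[456,180,-.4]))
q=B[0];a=q[2]
for n,p,z in(("glue",(188,163),92),("bar",(325,299),63),("clipL",(438,382),22),("clipLfront",(440,319),18),("clipLback",(430,442),14),("clipS",(220,388),18),("backedge",(330,571),47)):
    w=back(I,*d(p)[0],z);t=w[:2]-q[:2];print(n,w.round(1),"box",np.round([np.cos(a)*t[0]+np.sin(a)*t[1],-np.sin(a)*t[0]+np.cos(a)*t[1]],1))
E
python3 m2.py
```

```text
box [ 5.40691e+02  1.13140e+02 -2.97000e-01] -17.0 [ 0.5  1.6 -1.   1.1 -4.1 -2.1  4.6 -1.4]
tray [ 4.32148e+02  2.95472e+02 -2.21000e-01] -12.7 [-0.6  1.1  0.3  2.1 -0.3 -1.   0.7 -1.6]
stamp [ 4.57187e+02  1.80005e+02 -3.44000e-01] -19.7 [ 0.4 -0.5 -0.5  0.1  0.   0.1  0.1  0.4]
glue [428.2 108.9  92. ] box [-106.3  -37. ]
bar [488.4 129.4  63. ] box [-54.8   0.2]
clipL [546.6 153.6  22. ] box [-6.2 40.4]
clipLfront [524.9 160.5  18. ] box [-29.   40.7]
clipLback [573.7 143.9  14. ] box [22.5 39.1]
clipS [528.5  76.7  18. ] box [ -1.  -38.4]
backedge [594.2  99.2  47. ] box [55.2  2.4]
```

```bash
cat > t.py <<'E'
import sys
from h import *
from rig import env
s=env.read_state();M=R.from_rotvec(s["tcp_rot"]).as_matrix();x,y,z,a=map(float,sys.argv[1:5])
yaw=np.degrees(np.arctan2(M[0,1],M[1,1])) # = -yaw of tool y from world y
print("pos",s["tool_pos"].round(1),"yaw",round(-yaw,2),"q6",s["qpos"][5].round(2),"t",s["time"])
print("shift",(M.T@(np.array([x,y,z])-s["tool_pos"])).round(1),"twist",round(-yaw-a,1))
E
python3 -m creep '[[-7.3,33.6,0,4],[0,0,40,0],[0,0,40,0],[0,0,40,0],[0,0,30,0],[0,0,15,0],[0,0,8.4,0],[0,0,0,0]]' 0.65; python3 t.py 457 180.5 32 -20.5
```

```text
time: 2.78
tool_pos: [457.5, 180.2, 32.4]
tcp_rot: [0.561, 3.091, 0.0]
wrist_force: [-0.5, 0.1, -0.0]
grip_width: 60.9
finger_force: 0.0
pos [457.5 180.2  32.4] yaw -20.58 q6 -0.91 t 2.775
shift [0.6 0.1 0.4] twist -0.1
```

```bash
python3 -m creep '[[0,0,0,0],[0,0,0,0],[0,0,0,0],[0,0,0,0],[0,0,0,0],[0,0,0,0]]' 0.2; python3 -m creep '[[0,0,-5,0],[0,0,-15,0],[0,0,-30,0],[0,0,-40,0],[0,0,-10,0]]'; python3 t.py 461 288 136 -14
```

```text
time: 3.52
tool_pos: [457.5, 180.1, 32.3]
tcp_rot: [0.561, 3.091, 0.0]
wrist_force: [1.0, 0.1, 3.6]
grip_width: 33.1
finger_force: 29.8
time: 4.15
tool_pos: [458.2, 180.4, 134.9]
tcp_rot: [0.561, 3.087, 0.003]
wrist_force: [-0.2, -0.4, -0.8]
grip_width: 32.7
finger_force: 29.9
pos [458.2 180.4 134.9] yaw -20.59 q6 -0.91 t 4.15
shift [ 35.2 101.7  -0.9] twist -6.6
```

```bash
python3 -m creep '[[16,50,0,-3.3],[17,50,0,-3.3],[0,0,0,0]]'; python3 t.py 459 290 37 -14
```

```text
time: 4.53
tool_pos: [457.7, 287.6, 131.3]
tcp_rot: [-0.376, -3.118, 0.001]
wrist_force: [-1.1, 0.0, -0.8]
grip_width: 32.8
finger_force: 29.9
pos [457.7 287.6 131.3] yaw -13.77 q6 -0.84 t 4.525
shift [-0.8  2.7 94.3] twist 0.2
```

```bash
python3 -m creep '[[-0.8,2.7,30,0],[0,0,30,0],[0,0,15,0],[0,0,10,0],[0,0,5,0],[0,0,3,0],[0,0,0,0]]'; python3 t.py 459 290 36.5 -14
```

```text
time: 5.4
tool_pos: [460.1, 287.8, 39.3]
tcp_rot: [0.383, 3.118, 0.0]
wrist_force: [-0.3, -0.4, -0.5]
grip_width: 33.0
finger_force: 29.9
pos [460.1 287.8  39.3] yaw -14.0 q6 -0.84 t 5.4
shift [1.6 1.8 2.8] twist 0.0
```

```bash
python3 -m creep '[[0,0,1,0],[0,0,1,0],[0,0,0.7,0],[0,0,0,0]]'; python3 t.py 459 290 36.3 -14
```

```text
time: 5.9
tool_pos: [460.0, 287.7, 36.4]
tcp_rot: [0.383, 3.118, 0.0]
wrist_force: [-0.1, 0.5, -1.5]
grip_width: 33.2
finger_force: 29.9
pos [460.  287.7  36.4] yaw -14.0 q6 -0.84 t 5.9
shift [1.5 2.  0.1] twist 0.0
```

```bash
python3 -m creep '[[0,0,0,0],[0,0,0,0],[0,0,0,0],[0,0,-10,0],[0,0,-25,0],[0,0,-35,0],[0,0,-35,0],[0,0,0,0]]' 0.6;  python3 t.py 428 109 43 -17
```

```text
time: 6.9
tool_pos: [461.1, 288.3, 144.6]
tcp_rot: [0.382, 3.114, 0.005]
wrist_force: [0.9, -0.2, -0.3]
grip_width: 56.5
finger_force: 0.0
pos [461.1 288.3 144.6] yaw -13.99 q6 -0.84 t 6.9
shift [ -10.9 -182.4  101. ] twist 3.0
```

```bash
python3 -m creep '[[-3,-45,0,1],[-3,-45,0,1],[-3,-45,0,1],[-2,-47.4,0,0],[0,0,0,0],[0,0,0,0]]' 0.6;  python3 t.py 428 109 43 -17; python3 - <<'E'
from rig import env,cams
import cv2
im=cams.capture("top");cv2.imwrite("pics/t2.png",cv2.resize(im[90:240,190:400,::-1],None,fx=3.8,fy=3.8,interpolation=cv2.INTER_CUBIC))
E
```

```text
time: 7.65
tool_pos: [421.9, 109.4, 141.3]
tcp_rot: [-0.465, -3.107, -0.0]
wrist_force: [0.1, -0.2, 1.1]
grip_width: 56.3
finger_force: 0.0
pos [421.9 109.4 141.3] yaw -17.02 q6 -1.1 t 7.65
shift [-5.9  1.4 98.3] twist -0.0
```

View pics/t2.png

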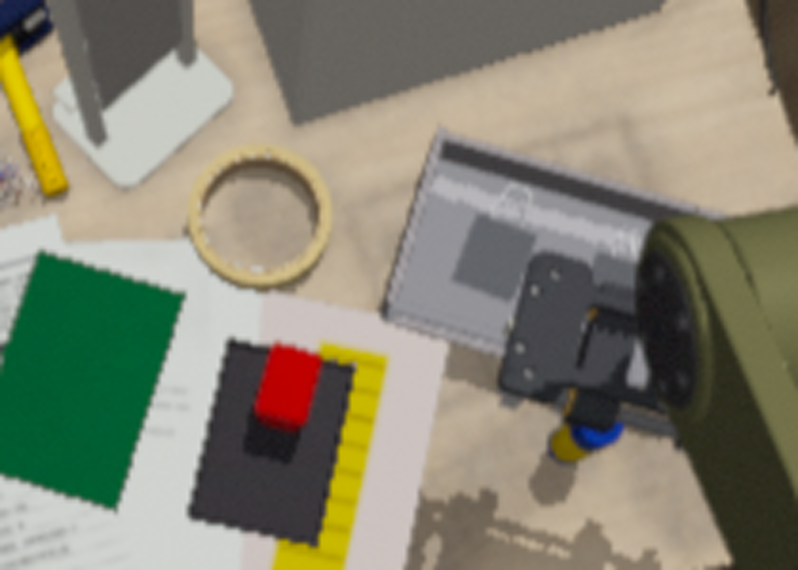

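```bash
python3 -m creep '[[-5.9,1.4,0,0],[0,0,30,0],[0,0,30,0],[0,0,20,0],[0,0,12,0],[0,0,6.3,0],[0,0,0,0]]';  python3 t.py 428 109 43 -17; python3 - <<'E'
from rig import env,cams
import cv2
im=cams.capture("wrist");cv2.imwrite("pics/w3.png",cv2.resize(im[:,:,::-1],None,fx=1.2,fy=1.2))
E
```

```text
time: 8.57
tool_pos: [428.0, 108.8, 43.1]
tcp_rot: [-0.464, -3.107, 0.0]
wrist_force: [0.0, -0.2, 0.2]
grip_width: 56.4
finger_force: 0.0
pos [428.  108.8  43.1] yaw -16.98 q6 -1.11 t 8.575
shift [0.1 0.1 0.1] twist 0.0
```

View pics/w3.png

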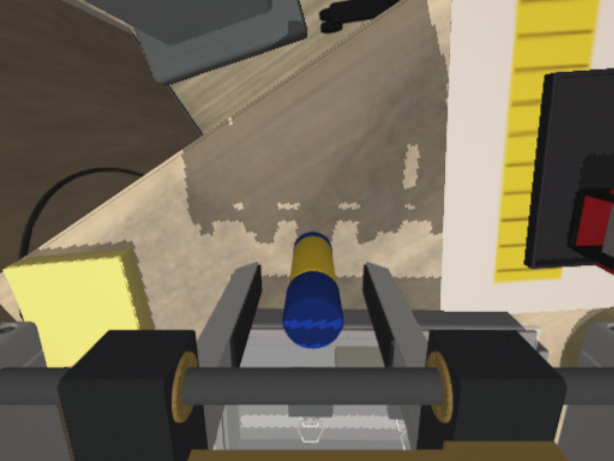

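```bash
python3 -m creep '[[0,0,0,0],[0,0,0,0],[0,0,0,0],[0,0,0,0],[0,0,0,0],[0,0,-3,0]]' 0.1; python3 -m creep '[[0,0,-10,0],[0,0,-30,0],[0,0,-40,0],[0,0,-20,0],[0,0,0,0]]'; python3 t.py 404 302 143 -14
```

```text
time: 9.38
tool_pos: [427.7, 108.7, 46.0]
tcp_rot: [-0.464, -3.107, 0.0]
wrist_force: [0.5, -0.2, -0.1]
grip_width: 25.9
finger_force: 30.0
time: 10.0
tool_pos: [428.5, 108.8, 147.6]
tcp_rot: [0.464, 3.104, 0.002]
wrist_force: [0.6, -0.5, -0.9]
grip_width: 25.8
finger_force: 30.0
pos [428.5 108.8 147.6] yaw -16.99 q6 -1.11 t 10.0
shift [ 79.9 177.6   4.6] twist -3.0
```

```bash
python3 -m creep '[[20,44,0,-1],[20,44,0,-1],[20,44,0,-1],[19,45,0,0],[0,0,0,0],[0,0,0,0]]'; python3 t.py 404 302 48 -14
```

```text
time: 10.75
tool_pos: [398.7, 299.8, 145.2]
tcp_rot: [-0.382, -3.117, 0.002]
wrist_force: [-0.7, -0.8, -1.0]
grip_width: 25.8
finger_force: 30.0
pos [398.7 299.8 145.2] yaw -13.97 q6 -0.76 t 10.75
shift [-4.7  3.5 97.1] twist 0.0
```

```bash
python3 -m creep '[[-4.7,3.5,0,0],[0,0,30,0],[0,0,30,0],[0,0,18,0],[0,0,10,0],[0,0,6,0],[0,0,2,0],[0,0,0,0]]'; python3 t.py 404 302 47.3 -14
```

```text
time: 11.75
tool_pos: [404.6, 302.7, 50.4]
tcp_rot: [0.383, 3.118, 0.001]
wrist_force: [-0.6, 0.5, -0.3]
grip_width: 25.9
finger_force: 30.0
pos [404.6 302.7  50.4] yaw -14.0 q6 -0.76 t 11.75
shift [ 0.4 -0.9  3.1] twist 0.0
```

```bash
python3 -m creep '[[0,0,1.5,0],[0,0,1.5,0],[0,0,0,0]]'; python3 -m creep '[[0,0,0,0],[0,0,0,0],[0,0,0,0],[0,0,-10,0],[0,0,-30,0],[0,0,-40,0],[0,0,-20,0],[0,0,0,0]]' 0.45; python3 t.py 488.5 130 147 -14
```

```text
time: 12.12
tool_pos: [404.5, 302.7, 47.2]
tcp_rot: [0.383, 3.118, 0.0]
wrist_force: [0.6, -0.8, 1.3]
grip_width: 25.9
finger_force: 30.0
time: 13.12
tool_pos: [405.0, 303.0, 148.7]
tcp_rot: [0.382, 3.116, 0.003]
wrist_force: [-0.1, -0.3, -1.2]
grip_width: 42.5
finger_force: 0.0
pos [405.  303.  148.7] yaw -13.99 q6 -0.76 t 13.125
shift [-122.9 -147.7    1.7] twist 0.0
```

```bash
python3 -m creep '[[-31,-37,0,0],[-31,-37,0,0],[-31,-37,0,0],[-30,-37,0,0],[0,0,0,10.3],[0,0,0,10.3],[0,0,0,10.3],[0,0,0,10.3]]'; python3 -m creep '[[0,0,0,10.3],[0,0,0,10.3],[0,0,0,10.3],[0,0,0,10.3],[0,0,0,10.3],[0,0,0,0]]';python3 t.py 488.5 130 100 -106.8; python3 - <<'E'
from rig import env,cams
import cv2,json
i=cams.camera_info("wrist");im=cams.capture("wrist")
json.dump({k:i[k].tolist() for k in("K","pose")},open("w4.json","w"))
cv2.imwrite("pics/w4.png",im[:,:,::-1])
cv2.imwrite("pics/w4b.png",cv2.resize(im[:,:,::-1],(800,600),interpolation=cv2.INTER_CUBIC))
E
```

```text
time: 14.12
tool_pos: [487.5, 129.2, 145.9]
tcp_rot: [-1.463, -2.779, 0.002]
wrist_force: [-0.6, -0.0, -0.8]
grip_width: 42.4
finger_force: 0.0
time: 14.88
tool_pos: [487.6, 129.2, 146.2]
tcp_rot: [-2.519, -1.876, 0.002]
wrist_force: [-0.9, -0.3, 0.2]
grip_width: 42.4
finger_force: 0.0
pos [487.6 129.2 146.2] yaw -106.63 q6 0.48 t 14.875
shift [ 1.   0.7 46.2] twist 0.2
```

View pics/w4b.png

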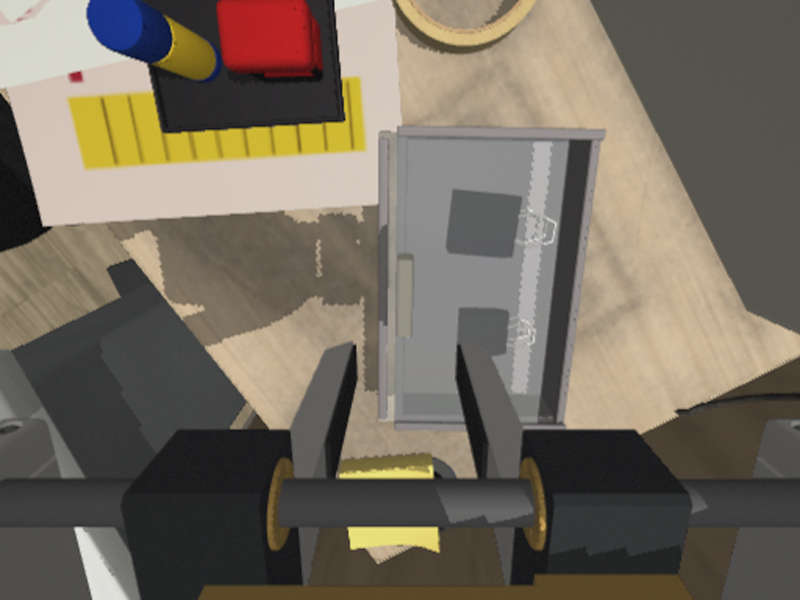

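```bash
cat > m4.py <<'E'
from h import *
import json
I={k:np.array(v) for k,v in json.load(open("w4.json")).items()}
e=lambda *p:(np.array(p)+.5)/1.5625-.5
B=fit(I,[[60,100,47],[60,-100,47],[-60,-100,47],[-60,100,47]],e((604,131),(566,425),(397,428),(398,127)),[537,114,-.29]);print(B[0].round(3),np.degrees(B[0][2]),B[1].round(1))
q=[537,114,np.radians(-16.8)];a=q[2]
for n,p,z in(("bar",(406,294),63),("lidstripL",(383,131),44),("clipLfront",(450,222),24),("clipLback",(518,225),20),("clipLl",(485,192),24),("clipLr",(483,257),24)):
    w=back(I,*e(p)[0],z);t=w[:2]-q[:2];print(n,w.round(1),"box",np.round([np.cos(a)*t[0]+np.sin(a)*t[1],-np.sin(a)*t[0]+np.cos(a)*t[1]],1))
E
python3 m4.py
```

```text
[ 5.40845e+02  1.13063e+02 -2.98000e-01] -17.0724627804134 [ 1.1 -2.5  1.   4.2 -0.9  1.4 -1.1 -1.1]
bar [490.8 132.6  63. ] box [-49.6   4.5]
lidstripL [504.6 225.7  44. ] box [-63.3  97.5]
clipLfront [529.2 160.6  24. ] box [-20.9  42.3]
clipLback [572.4 145.1  20. ] box [24.9 40. ]
clipLl [555.9 172.8  24. ] box [ 1.1 61.7]
clipLr [544.4 131.6  24. ] box [ 2. 19.]
```

```bash
python3 -m creep '[[1.8,1.4,30,0],[0,0,30,0],[0,0,20,0],[0,0,12,0],[0,0,5,0],[0,0,2,0],[0,0,0,0]]'; python3 -m creep '[[0,0,0,0],[0,0,0,0],[0,0,0,0],[0,0,0,0],[0,0,0,0]]' 0; python3 t.py 489.5 130.5 47 -106.8
```

```text
time: 15.8
tool_pos: [490.1, 130.7, 48.5]
tcp_rot: [2.52, 1.876, 0.001]
wrist_force: [-0.5, -0.2, 0.5]
grip_width: 42.4
finger_force: 0.0
time: 16.42
tool_pos: [489.8, 130.6, 48.1]
tcp_rot: [-2.521, -1.875, 0.0]
wrist_force: [-0.7, 0.5, 2.0]
grip_width: 9.5
finger_force: 30.0
pos [489.8 130.6  48.1] yaw -106.71 q6 0.48 t 16.425
shift [-0.2 -0.3  1.1] twist 0.1
```

```bash
python3 -m creep '[[0,-4,0,0],[0,-10,0,0],[0,-12,0,0],[0,-12,0,0],[0,-12,0,0],[0,-10,0,0],[0,0,0,0]]'; python3 -m creep '[[0,-6,0,0],[0,-4,0,0],[0,-3,0,0],[0,0,0,0]]';python3 t.py 489.8 130.6 48.1 -106.8
```

```text
time: 17.3
tool_pos: [431.4, 149.0, 48.2]
tcp_rot: [-2.519, -1.876, -0.002]
wrist_force: [2.7, 9.0, -2.8]
grip_width: 9.8
finger_force: 30.0
time: 17.8
tool_pos: [419.4, 152.8, 48.1]
tcp_rot: [-2.519, -1.875, -0.003]
wrist_force: [3.1, 11.1, -3.5]
grip_width: 10.0
finger_force: 30.0
pos [419.4 152.8  48.1] yaw -106.69 q6 0.56 t 17.8
shift [-1.  73.8  0.1] twist 0.1
```

```bash
python3 -m creep '[[1,-3,0,0],[0.2,-3,0,0],[0,0,0,0]]'; python3 -m creep '[[0,-2,0,0],[0,-2,0,0],[0,0,0,0]]';python3 t.py 489.8 130.6 48.1 -106.8
```

```text
time: 18.18
tool_pos: [414.7, 154.4, 48.2]
tcp_rot: [2.519, 1.875, 0.002]
wrist_force: [6.1, 1.1, -4.0]
grip_width: 10.0
finger_force: 30.0
time: 18.55
tool_pos: [414.5, 154.6, 48.3]
tcp_rot: [2.515, 1.872, 0.012]
wrist_force: [36.9, -11.1, -28.4]
grip_width: 9.9
finger_force: 30.0
pos [414.5 154.6  48.3] yaw -106.68 q6 0.57 t 18.55
shift [-1.4 79.   1. ] twist 0.1
```

```bash
python3 -m creep '[[0,2,0,0],[0,1.5,0,0],[0,0,0,0]]'; python3 -m creep '[[0,0,0,0],[0,0,0,0],[0,0,0,0],[0,0,-10,0],[0,0,-30,0],[0,0,-40,0],[0,0,0,0]]' 0.4;python3 t.py 480 168 128 -107
```

```text
time: 18.92
tool_pos: [414.6, 154.4, 48.1]
tcp_rot: [2.519, 1.875, 0.003]
wrist_force: [9.9, -0.3, -5.8]
grip_width: 9.6
finger_force: 30.0
time: 19.8
tool_pos: [415.3, 155.0, 131.0]
tcp_rot: [2.519, 1.874, 0.008]
wrist_force: [-0.5, 1.0, -0.0]
grip_width: 37.5
finger_force: 0.0
pos [415.3 155.  131. ] yaw -106.69 q6 0.57 t 19.8
shift [31.  58.2  3.4] twist 0.3
```

```bash
python3 -m creep '[[17,39,-20,-10.3],[17,39,-20,-10.3],[0,0,0,-10.3],[0,0,0,-10.3],[0,0,0,-10.3],[0,0,0,-10.3],[0,0,0,-10.3],[0,0,0,-10.3]]'; python3 -m creep '[[0,0,0,-7.3],[0,0,0,0],[0,0,0,0]]' 0.68; python3 - <<'E'
from rig import env,cams
import cv2,json
i=cams.camera_info("wrist");im=cams.capture("wrist")
json.dump({k:i[k].tolist() for k in("K","pose")},open("w5.json","w"))
cv2.imwrite("pics/w5.png",im[:,:,::-1])
cv2.imwrite("pics/w5c.png",cv2.resize(im[100:300,150:400,::-1],None,fx=3,fy=3,interpolation=cv2.INTER_CUBIC))
E
python3 t.py 540 155 8 -17
```

```text
time: 20.8
tool_pos: [496.6, 172.1, 167.4]
tcp_rot: [-0.652, -3.072, 0.001]
wrist_force: [-0.5, -0.6, -0.5]
grip_width: 37.5
finger_force: 0.0
time: 21.18
tool_pos: [496.8, 172.2, 167.8]
tcp_rot: [-0.469, -3.106, 0.0]
wrist_force: [0.1, -0.4, -0.3]
grip_width: 62.9
finger_force: 0.0
pos [496.8 172.2 167.8] yaw -17.13 q6 -1.01 t 21.225
shift [-46.4  -3.7 159.8] twist -0.1
```

View pics/w5c.png

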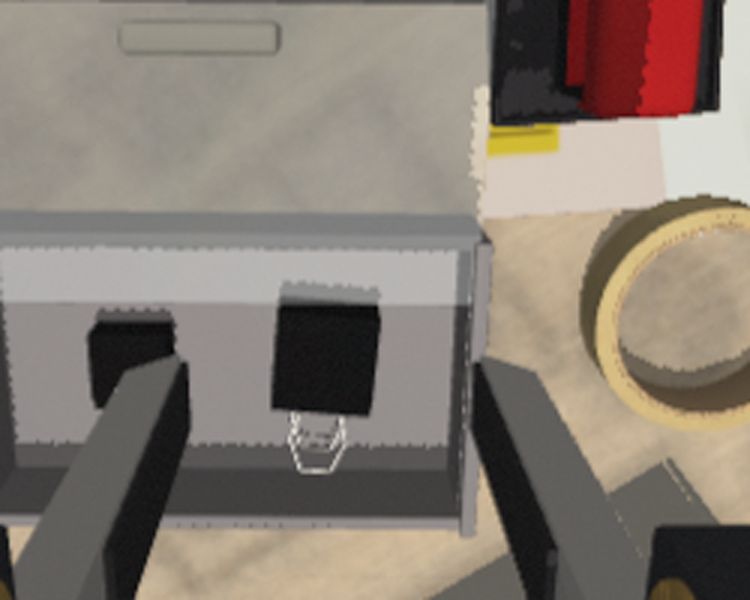

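```bash
python3 - <<'E'
from h import *
import json
I={k:np.array(v) for k,v in json.load(open("w5.json")).items()}
e=lambda *p:(np.array(p)+.5)/3+[150,100]-.5
for z in (12,22):
  for n,p in(("fl",(281,300)),("fr",(380,303)),("bl",(272,408)),("br",(371,413)),("wire",(318,470)),("lidrear",(420,303))):
    w=back(I,*e(p)[0],z if n!="lidrear" else 41);print(z,n,w.round(1))
E
```

```text
12 fl [522.2 142.5  12. ]
12 fr [535.2 180.2  12. ]
12 bl [566.5 124.1  12. ]
12 br [580.9 163.   12. ]
12 wire [599.9 133.8  12. ]
12 lidrear [529.5 195.6  41. ]
22 fl [519.2 144.   22. ]
22 fr [531.7 180.7  22. ]
22 bl [562.1 126.2  22. ]
22 br [576. 164.  22.]
22 wire [594.5 135.7  22. ]
22 lidrear [529.5 195.6  41. ]
```

```bash
python3 t.py 547 154 8 -21.5; python3 -m creep '[[-26.5,-1,0,2.2],[-26.5,-1,0,2.2],[0,0,30,0],[0,0,20,0],[0,0,0,0],[0,0,0,0]]' 0.68;  python3 t.py 547 154 8 -21.5
```

```text
pos [496.8 172.2 167.8] yaw -17.13 q6 -1.01 t 21.225
shift [-53.4  -2.6 159.8] twist 4.4
time: 21.98
tool_pos: [547.0, 154.0, 119.0]
tcp_rot: [0.584, 3.086, 0.001]
wrist_force: [-0.9, -0.3, 0.7]
grip_width: 63.5
finger_force: 0.0
pos [547. 154. 119.] yaw -21.43 q6 -0.99 t 21.975
shift [ 1.00e-01 -1.00e-01  1.11e+02] twist 0.1
```

```bash
python3 -m creep '[[0,0,35,0],[0,0,35,0],[0,0,20,0],[0,0,12,0],[0,0,6,0],[0,0,3,0],[0,0,0,0]]'; python3 -m creep '[[0,0,0,0],[0,0,0,0],[0,0,0,0],[0,0,0,0],[0,0,0,0]]' 0.2;  python3 t.py 547 154 8 -21.5
```

```text
time: 22.85
tool_pos: [546.9, 153.9, 7.5]
tcp_rot: [0.583, 3.086, 0.0]
wrist_force: [-0.3, -0.0, -0.4]
grip_width: 63.8
finger_force: 0.0
time: 23.48
tool_pos: [546.8, 153.9, 7.2]
tcp_rot: [0.583, 3.087, 0.0]
wrist_force: [-0.5, 0.7, 2.5]
grip_width: 40.9
finger_force: 30.0
pos [546.8 153.9   7.2] yaw -21.4 q6 -0.99 t 23.475
shift [-0.2  0.2 -0.8] twist 0.1
```

```bash
python3 -m creep '[[0,0,-5,0],[0,0,-20,0],[0,0,-40,0],[0,0,-50,0],[0,0,-50,0],[0,0,0,0]]'; cat >> m.py <<'E'
N=fit(I,[[51,74,10],[51,-74,10],[-51,-74,10],[-51,74,10]],c((40,333),(105,142),(237,181),(175,375)),[450,420,1.2]);rep("noteB",N)
E
python3 m.py|tail -1;  python3 t.py 460 426 165 -21.5
```

```text
time: 24.22
tool_pos: [548.1, 154.2, 176.1]
tcp_rot: [0.582, 3.081, 0.004]
wrist_force: [-0.1, 0.4, -0.3]
grip_width: 40.9
finger_force: 30.0
noteB [471.171 421.378   1.268] 72.7 [-1.   0.7 -0.4 -1.1  1.  -0.6  0.4  0.9]
pos [548.1 154.2 176.1] yaw -21.39 q6 -0.99 t 24.225
shift [181.2 220.9  10.9] twist 0.1
```

```bash
python3 -m creep '[[45,10,0,0],[45,35,0,0],[45,45,0,0],[30,45,0,0],[16,45,0,0],[0,41,0,0],[0,0,0,0],[0,0,0,0]]';  python3 t.py 460 426 15 -21.5
```

```text
time: 25.22
tool_pos: [458.8, 423.9, 170.9]
tcp_rot: [-0.583, -3.086, 0.002]
wrist_force: [-0.1, 1.0, -0.6]
grip_width: 40.6
finger_force: 30.0
pos [458.8 423.9 170.9] yaw -21.4 q6 -0.51 t 25.225
shift [ -0.4   2.7 155.9] twist 0.1
```

```bash
python3 -m creep '[[-0.4,2.7,45,0],[0,0,45,0],[0,0,30,0],[0,0,20,0],[0,0,8,0],[0,0,5,0],[0,0,2.5,0],[0,0,0,0]]';  python3 t.py 460 426 13.4 -21.5
```

```text
time: 26.22
tool_pos: [460.8, 427.1, 17.0]
tcp_rot: [0.583, 3.087, 0.001]
wrist_force: [0.3, -0.5, -0.5]
grip_width: 40.9
finger_force: 30.0
pos [460.8 427.1  17. ] yaw -21.39 q6 -0.51 t 26.225
shift [ 0.3 -1.3  3.6] twist 0.1
```

```bash
python3 -m creep '[[0,0,1.5,0],[0,0,1.3,0],[0,0,0.6,0],[0,0,0,0]]'; python3 t.py 460 426 13.4 -21.5; python3 -m creep '[[0,0,0,0],[0,0,0,0],[0,0,0,0],[0,0,-10,0],[0,0,-40,0],[0,0,-50,0],[0,0,-50,0],[0,0,0,0]]' 0.65; python3 t.py 414.6 154.6 150 -21.5
```

```text
time: 26.72
tool_pos: [460.6, 427.0, 13.4]
tcp_rot: [0.583, 3.087, 0.0]
wrist_force: [-1.6, -2.2, 5.0]
grip_width: 40.7
finger_force: 30.0
pos [460.6 427.   13.4] yaw -21.4 q6 -0.51 t 26.725
shift [ 0.2 -1.1  0. ] twist 0.1
time: 27.72
tool_pos: [461.8, 428.1, 168.3]
tcp_rot: [0.582, 3.082, 0.01]
wrist_force: [-0.3, 0.5, -0.8]
grip_width: 61.4
finger_force: 0.0
pos [461.8 428.1 168.3] yaw -21.39 q6 -0.51 t 27.725
shift [ -55.7 -272.    16.6] twist 0.1
```

```bash
python3 -m creep '[[-9,-45,0,0],[-9,-45,0,0],[-9,-45,0,0],[-9,-45,0,0],[-10,-46,0,0],[-10,-46,0,0],[0,0,0,10.2],[0,0,0,10.2]]' 0.4; python3 -m creep '[[0,0,0,10.2],[0,0,0,10.2],[0,0,0,10.2],[0,0,0,10.2],[0,0,0,10.2],[0,0,0,10.2],[0,0,0,4],[0,0,0,0]]'; python3 t.py 414.6 154.6 48 -107; python3 - <<'E'
from rig import env,cams
import cv2
im=cams.capture("top")[:,:,::-1];cv2.imwrite("pics/t6f.png",im);cv2.imwrite("pics/t6.png",cv2.resize(im[90:240,170:380],None,fx=3.8,fy=3.8,interpolation=cv2.INTER_CUBIC))
E
```

```text
time: 28.72
tool_pos: [413.3, 152.7, 163.0]
tcp_rot: [-1.131, -2.931, 0.0]
wrist_force: [0.1, -0.4, -0.4]
grip_width: 37.8
finger_force: 0.0
time: 29.72
tool_pos: [413.2, 153.2, 162.8]
tcp_rot: [-2.525, -1.869, 0.001]
wrist_force: [0.1, 0.5, 0.8]
grip_width: 37.6
finger_force: 0.0
pos [413.2 153.2 162.8] yaw -106.96 q6 0.57 t 29.725
shift [  1.7   1.  114.8] twist 0.0
```

View pics/t6.png

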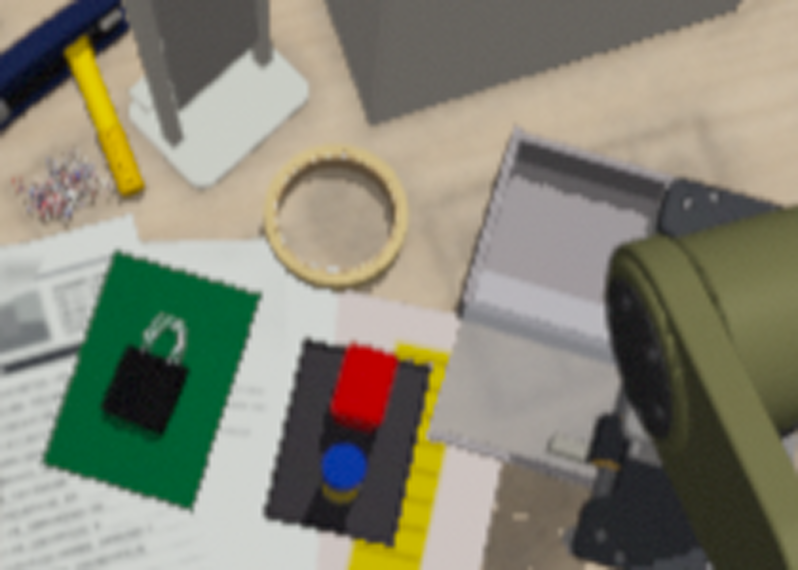

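```bash
python3 -m creep '[[1.7,1,35,0],[0,0,35,0],[0,0,24,0],[0,0,12,0],[0,0,6,0],[0,0,2.8,0],[0,0,0,0]]'; python3 -m creep '[[0,0,0,0],[0,0,0,0],[0,0,0,0],[0,0,0,0],[0,0,0,0]]' 0; python3 t.py 498.4 127.9 48 -107
```

```text
time: 30.65
tool_pos: [415.2, 154.7, 48.8]
tcp_rot: [2.525, 1.869, 0.001]
wrist_force: [-0.3, 0.1, 0.4]
grip_width: 37.8
finger_force: 0.0
time: 31.28
tool_pos: [415.0, 154.7, 48.5]
tcp_rot: [-2.525, -1.869, -0.0]
wrist_force: [-0.6, -0.6, 3.3]
grip_width: 10.0
finger_force: 30.0
pos [415.  154.7  48.5] yaw -107.01 q6 0.57 t 31.275
shift [-1.2 87.6  0.5] twist -0.0
```

```bash
python3 -m creep '[[0,4,0,0],[-0.2,12,0,0],[-0.2,14,0,0],[-0.2,14,0,0],[-0.2,14,0,0],[-0.2,12,0,0],[-0.2,10,0,0],[0,0,0,0]]'; python3 -m creep '[[0,3,0,0],[0,2,0,0],[0,0,0,0]]'; python3 t.py 498.4 127.9 48 -107
```

```text
time: 32.28
tool_pos: [492.0, 130.1, 48.4]
tcp_rot: [2.525, 1.868, 0.002]
wrist_force: [2.4, 3.6, 4.2]
grip_width: 9.5
finger_force: 30.0
time: 32.65
tool_pos: [496.0, 128.8, 48.4]
tcp_rot: [2.525, 1.869, 0.001]
wrist_force: [3.3, 4.4, 4.6]
grip_width: 9.7
finger_force: 30.0
pos [496.  128.8  48.4] yaw -106.99 q6 0.48 t 32.65
shift [-0.2  2.6  0.4] twist 0.0
```

```bash
python3 -m creep '[[0,2,0,0],[0,1,0,0],[0,0,0,0]]'|grep -E 'pos|wrist'; python3 -m creep '[[0,1,0,0],[0,1,0,0],[0,0,0,0]]'; python3 t.py 498.4 127.9 48 -107
```

```text
tool_pos: [498.7, 128.0, 48.5]
wrist_force: [0.1, 5.2, 5.4]
time: 33.4
tool_pos: [498.8, 127.9, 48.4]
tcp_rot: [-2.523, -1.867, 0.005]
wrist_force: [-14.4, 8.8, 16.4]
grip_width: 9.6
finger_force: 30.0
pos [498.8 127.9  48.4] yaw -106.98 q6 0.47 t 33.4
shift [-0.1 -0.4  0.4] twist 0.0
```

```bash
python3 -m creep '[[0,-0.8,0,0],[0,0,0,0],[0,0,0,0]]'; python3 -m creep '[[0,0,0,0],[0,0,0,0],[0,0,0,0],[0,0,-10,0],[0,0,-40,0],[0,0,-50,0],[0,0,0,0]]' 0.4;python3 t.py 460 287.7 148 -107
```

```text
time: 33.78
tool_pos: [498.7, 128.0, 48.4]
tcp_rot: [-2.524, -1.868, 0.003]
wrist_force: [-8.2, 7.5, 11.6]
grip_width: 9.7
finger_force: 30.0
time: 34.65
tool_pos: [501.5, 127.7, 152.4]
tcp_rot: [2.523, 1.867, 0.01]
wrist_force: [-0.4, -0.3, -0.7]
grip_width: 37.4
finger_force: 0.0
pos [501.5 127.7 152.4] yaw -107.0 q6 0.48 t 34.65
shift [140.9 -86.5   4.3] twist 0.0
```

```bash
python3 -m creep '[[35,-21.6,0,0],[35,-21.6,0,0],[35,-21.6,0,0],[36,-21.6,0,0],[0,0,0,-10.4],[0,0,0,-10.4],[0,0,0,-10.4],[0,0,0,-10.4]]' 0.6; python3 -m creep '[[0,0,0,-10.4],[0,0,0,-10.4],[0,0,0,-10.4],[0,0,0,-10.4],[0,0,0,-9.8],[0,0,0,0],[0,0,0,0]]';  python3 t.py 460 287.7 36.4 -14
```

```text
time: 35.65
tool_pos: [458.2, 287.3, 147.6]
tcp_rot: [-1.689, -2.648, 0.002]
wrist_force: [-0.3, -0.2, -0.2]
grip_width: 56.3
finger_force: 0.0
time: 36.52
tool_pos: [458.4, 287.4, 148.0]
tcp_rot: [-0.389, -3.117, 0.0]
wrist_force: [0.2, -0.6, 0.2]
grip_width: 56.5
finger_force: 0.0
pos [458.4 287.4 148. ] yaw -14.22 q6 -0.83 t 36.525
shift [ -1.5   0.7 111.6] twist -0.2
```

```bash
python3 -m creep '[[-1.5,0.7,0,-0.2],[0,0,35,0],[0,0,35,0],[0,0,22,0],[0,0,12,0],[0,0,6,0],[0,0,1.6,0],[0,0,0,0]]';  python3 t.py 460 287.7 36.4 -14;python3 -m creep '[[0,0,0,0],[0,0,0,0],[0,0,0,0],[0,0,0,0],[0,0,0,0],[0,0,-4,0],[0,0,0,0]]' 0.2; python3 t.py 460 287.7 36.4 -14
```

```text
time: 37.52
tool_pos: [460.4, 288.0, 37.3]
tcp_rot: [0.377, 3.118, 0.001]
wrist_force: [-0.2, -1.1, 0.2]
grip_width: 56.0
finger_force: 0.0
pos [460.4 288.   37.3] yaw -13.8 q6 -0.84 t 37.525
shift [ 0.3 -0.4  0.9] twist 0.2
time: 38.4
tool_pos: [460.2, 287.9, 41.0]
tcp_rot: [0.377, 3.119, 0.0]
wrist_force: [0.2, 0.0, -0.3]
grip_width: 33.1
finger_force: 29.8
pos [460.2 287.9  41. ] yaw -13.8 q6 -0.84 t 38.4
shift [ 0.2 -0.2  4.6] twist 0.2
```

```bash
python3 -m creep '[[0,0,-15,0],[0,0,-35,0],[0,0,-40,0],[0,0,0,0]]'; python3 t.py 457.5 180.2 130 -20.6;
```

```text
time: 38.9
tool_pos: [461.4, 288.5, 134.5]
tcp_rot: [0.377, 3.114, 0.005]
wrist_force: [0.5, -0.1, -0.8]
grip_width: 32.8
finger_force: 29.8
pos [461.4 288.5 134.5] yaw -13.79 q6 -0.84 t 38.9
shift [ -22.  -106.2    4.2] twist 6.8
```

```bash
python3 -m creep '[[-7,-35,0,0],[-7,-35,0,0],[-8,-36,0,0],[0,0,0,3.4],[0,0,0,3.4],[0,0,0,0],[0,0,0,0]]'; python3 t.py 457.5 180.2 36 -20.6;
```

```text
time: 39.78
tool_pos: [456.1, 179.7, 130.6]
tcp_rot: [-0.559, -3.091, 0.0]
wrist_force: [0.4, -0.1, -0.8]
grip_width: 32.7
finger_force: 29.8
pos [456.1 179.7 130.6] yaw -20.51 q6 -0.91 t 39.775
shift [-1.2  1.  94.6] twist 0.1
```

```bash
python3 -m creep '[[-1.2,1,35,0],[0,0,30,0],[0,0,16,0],[0,0,8,0],[0,0,4,0],[0,0,0,0],[0,0,0,0]]'; python3 t.py 457.5 180.2 32.9 -20.6;
```

```text
time: 40.65
tool_pos: [458.0, 180.3, 38.4]
tcp_rot: [0.561, 3.09, 0.001]
wrist_force: [0.2, 0.6, -0.9]
grip_width: 32.9
finger_force: 29.8
pos [458.  180.3  38.4] yaw -20.59 q6 -0.91 t 40.65
shift [ 0.5 -0.3  5.5] twist 0.0
```

```bash
python3 -m creep '[[0.5,0,2.5,0],[0,0,1.5,0],[0,0,1,0],[0,0,0.5,0],[0,0,0,0],[0,0,0,0]]'; python3 t.py 457.5 180.2 32.6 -20.6;
```

```text
time: 41.4
tool_pos: [457.4, 180.4, 32.8]
tcp_rot: [0.561, 3.091, 0.0]
wrist_force: [-3.0, -0.1, 8.7]
grip_width: 33.0
finger_force: 29.8
pos [457.4 180.4  32.8] yaw -20.59 q6 -0.91 t 41.4
shift [-0.2 -0.1  0.2] twist 0.0
```

Contact; release, go for the glue stick.

```bash
python3 -m creep '[[0,0,0,0],[0,0,0,0],[0,0,0,0],[0,0,-10,0],[0,0,-30,0],[0,0,-40,0],[0,0,-40,0],[0,0,0,0]]' 0.6; python3 t.py 404.5 302.7 148 -20.6;
```

```text
time: 42.4
tool_pos: [458.4, 180.7, 155.5]
tcp_rot: [0.561, 3.086, 0.004]
wrist_force: [0.1, 0.7, -0.7]
grip_width: 56.1
finger_force: 0.0
pos [458.4 180.7 155.5] yaw -20.59 q6 -0.91 t 42.4
shift [93.4 95.2  7.5] twist 0.0
```

```bash
python3 -m creep '[[31,31.7,0,-1.8],[31,31.7,0,-1.8],[31,31.7,0,0],[0,0,0,0],[0,0,0,0]]'; python3 t.py 404.5 302.7 47.2 -17;
```

```text
time: 43.02
tool_pos: [399.8, 299.8, 151.8]
tcp_rot: [-0.464, -3.107, 0.001]
wrist_force: [0.4, 0.5, -0.6]
grip_width: 56.4
finger_force: 0.0
pos [399.8 299.8 151.8] yaw -16.98 q6 -0.7 t 43.025
shift [ -3.7   4.2 104.5] twist 0.0
```

```bash
python3 -m creep '[[-3.7,4.2,0,0],[0,0,35,0],[0,0,32,0],[0,0,20,0],[0,0,11,0],[0,0,5,0],[0,0,1.5,0],[0,0,0,0]]';  python3 t.py 404.5 302.7 47.2 -17;python3 -m creep '[[0,0,0,0],[0,0,0,0],[0,0,0,0],[0,0,0,0],[0,0,0,0],[0,0,-4,0],[0,0,0,0]]' 0.1;python3 -m creep '[[0,0,-15,0],[0,0,-35,0],[0,0,-40,0],[0,0,-10,0],[0,0,0,0]]'; python3 t.py 428 108.8 148 -17
```

```text
time: 44.02
tool_pos: [404.9, 303.4, 48.3]
tcp_rot: [0.464, 3.106, 0.001]
wrist_force: [-1.2, -0.9, -0.5]
grip_width: 56.7
finger_force: 0.0
pos [404.9 303.4  48.3] yaw -17.0 q6 -0.7 t 44.025
shift [ 0.2 -0.7  1.1] twist 0.0
time: 44.9
tool_pos: [404.8, 303.3, 52.1]
tcp_rot: [0.464, 3.107, 0.001]
wrist_force: [0.6, 0.4, -0.4]
grip_width: 25.9
finger_force: 30.0
time: 45.52
tool_pos: [404.6, 303.2, 152.0]
tcp_rot: [0.464, 3.106, 0.001]
wrist_force: [-0.2, -0.3, -1.1]
grip_width: 26.2
finger_force: 30.0
pos [404.6 303.2 152. ] yaw -17.0 q6 -0.7 t 45.525
shift [ -79.2 -179.1    3.9] twist 0.0
```

```bash
python3 -m creep '[[-16,-36,0,0],[-16,-36,0,0],[-16,-36,0,0],[-16,-36,0,0],[-15,-35,0,0],[0,0,0,0],[0,0,0,0],[0,0,0,0]]'; python3 t.py 428 108.8 48 -17
```

```text
time: 46.52
tool_pos: [427.5, 109.7, 151.3]
tcp_rot: [-0.462, -3.107, 0.0]
wrist_force: [0.5, 0.5, -0.3]
grip_width: 26.1
finger_force: 30.0
pos [427.5 109.7 151.3] yaw -16.93 q6 -1.11 t 46.525
shift [ -0.8  -0.7 103.3] twist 0.1
```

```bash
python3 -m creep '[[-0.8,-0.7,38,0],[0,0,32,0],[0,0,18,0],[0,0,9,0],[0,0,4,0],[0,0,0,0],[0,0,0,0]]'; python3 t.py 428 108.8 44 -17
```

```text
time: 47.4
tool_pos: [428.7, 108.1, 51.3]
tcp_rot: [0.464, 3.106, 0.0]
wrist_force: [-0.1, -0.4, -0.8]
grip_width: 26.0
finger_force: 30.0
pos [428.7 108.1  51.3] yaw -16.99 q6 -1.11 t 47.4
shift [0.9 0.4 7.3] twist 0.0
```

```bash
python3 -m creep '[[0.5,0.5,3,0],[0,0,2,0],[0,0,1,0],[0,0,0.8,0],[0,0,0.5,0],[0,0,0,0],[0,0,0,0]]'; python3 t.py 428 108.8 43.8 -17
```

```text
time: 48.28
tool_pos: [428.3, 108.7, 43.8]
tcp_rot: [0.464, 3.107, 0.0]
wrist_force: [-1.2, -1.0, 5.1]
grip_width: 25.9
finger_force: 30.0
pos [428.3 108.7  43.8] yaw -17.0 q6 -1.11 t 48.275
shift [ 0.3  0.  -0. ] twist 0.0
```

Contact; release, rise, withdraw to the left, and look.

```bash
python3 -m creep '[[0,0,0,0],[0,0,0,0],[0,0,0,0],[0,0,-10,0],[0,0,-35,0],[0,0,-50,0],[0,0,-50,0],[0,0,0,0]]' 0.6; python3 -m creep '[[20,45,0,0],[20,45,0,0],[20,45,0,0],[20,45,0,0],[10,45,0,0],[0,45,0,0],[0,0,0,0],[0,0,0,0]]'; python3 - <<'E'
from rig import env,cams
import cv2
im=cams.capture("top")[:,:,::-1];cv2.imwrite("pics/t9f.png",im);cv2.imwrite("pics/t9.png",cv2.resize(im[105:235,180:390],None,fx=3.8,fy=3.8,interpolation=cv2.INTER_CUBIC))
cv2.imwrite("pics/t9d.png",cv2.resize(im[120:215,285:390],None,fx=6,fy=6,interpolation=cv2.INTER_CUBIC))
E
```

```text
time: 49.28
tool_pos: [429.4, 108.9, 192.3]
tcp_rot: [0.463, 3.101, 0.003]
wrist_force: [0.2, 0.9, -0.1]
grip_width: 56.6
finger_force: 0.0
time: 50.28
tool_pos: [420.5, 392.6, 187.6]
tcp_rot: [-0.464, -3.106, 0.002]
wrist_force: [-0.1, 0.1, -0.4]
grip_width: 56.5
finger_force: 0.0
```

View pics/t9.png

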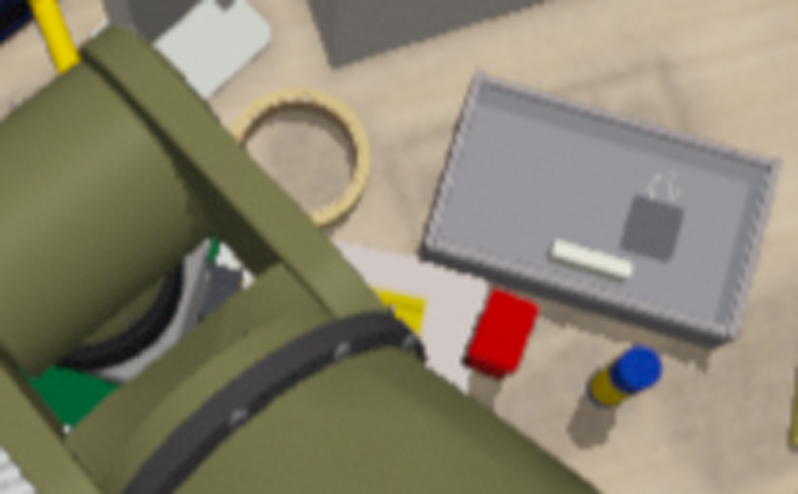

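View pics/t9d.png

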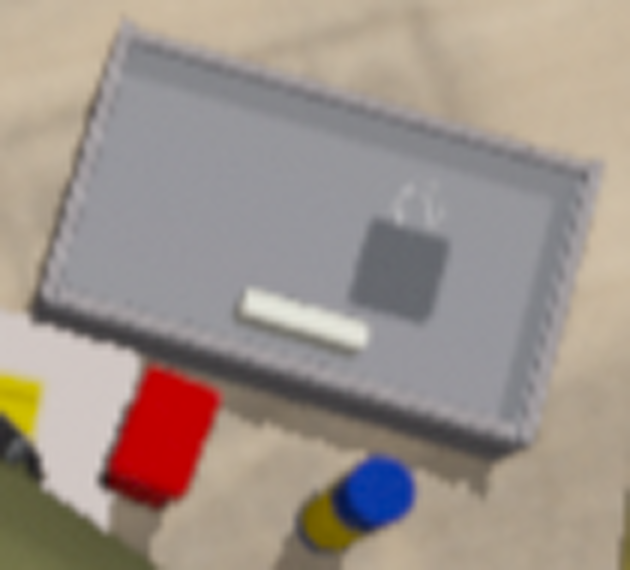

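```bash
python3 -c "
from rig import env
print(env.sign_off())"
```

```text
the job is handed in; nothing more can be done
None
```

The job is done and handed in at about 50 s: the large clip lies in the middle of the green notebook, the lid is shut against its stop, and the glue stick and red date stamp stand upright where they started; the sign-off gave no verdict.

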